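# Hook in the ammo box and sort the wheel hardware

## Robot

A 6-joint arm with a two-finger parallel gripper is mounted at the origin on the work surface. World frame = base frame: x ahead of the robot, y to its left, z up, the work surface at z = 0. Lengths are in m, angles in rad, forces in N, time in s.
With the tool pointing down it reaches from about 0.275 to 0.825 m from the base axis. Payload 4.9 kg.
Tool frame: the origin (TCP) lies midway between the tips of the shut fingers; the grasp point (between the pads) lies 19 mm behind it (grip_point_offset is the distance from the TCP to the grasp point, in m); z points along the fingers, y is the line along which they close (so a half turn about z gives the same grasp; the last joint's range is limited). The gripper opens to 85 mm and grips with 20 to 120 N. Pads are 22 mm wide; open, the fingers measure 114 mm over their backs; the gripper's body (76 mm by 85 mm) begins 54 mm behind the grasp point. The pads swing forward as they close: fully open they stand 13 mm farther back than shut.
Start: joints at [-1.419, 0.326, -0.193, 1.052, 0, 1.437], TCP at [0.155, -0.528, 0.195] pointing down, gripper open.
Joint ranges: [-2.65, 2.65], [-0.97, 1.79], [-1.3, 1.35], [-1.93, 2.1], [-1.47, 1.37], [-3.14, 3.14]. Speed limits (rad/s): [2.57, 2.57, 3.14, 3.14, 3.14, 3.14].

## Interface

Orientations are given as a rotation vector (axis times angle).
In Python, from cell import * gives the robot as it stands. Calls block until the motion is done:
- movep(position, orientation): joint-space move of the TCP to a pose.
- move_l(position, velocity=0.15, rot=None, until_force=None): straight line of the TCP; rot=None keeps the orientation; velocity is the mean speed in m/s. With until_force (N) it stops when the force on the tool has changed by that much, and returns True; else False.
- set_joints(angles): joint-space move.
- let_go() and grab(newtons=None): open the fingers fully, or close them until they stop; newtons is the grip in N (None keeps the last).
- sleep(seconds).
- ik(position, orientation): joint angles nearest the present ones, or None.
- get_state(): the state.
- grab_frame(name): name is "side" or "top" or "wrist"; returns a dict with "img" (384x512x3 uint8, red, green, blue), "fx", "fy", "cx", "cy" (pixels), "k1" (the pictures are not rectified: a ray, as slopes to the right and down, at radius r is drawn at 1 + k1 r^2 times it, then the intrinsics apply), "cam_to_world" (4x4, takes a point from camera to world coordinates); the wrist camera has in their place "T_tool_cam" (4x4, takes a point from camera to tool coordinates, whose origin is the TCP and whose axes are the flange's). Camera axes: x right, y down, z forward; pixel columns grow to the right and rows downward; lengths in m; the calibration is good to about 2 mm. A picture is of the moment at which its call begins: read the wrist's pose just before it. There is no depth.
A pose or a line that the arm cannot do raises MotionError and nothing moves.
- sign_off(): hands the job in; it is judged then, once.
Trained networks look in the newest picture that a camera, given by its name, has taken for a name from the list of things; names that differ only in an ending like _2 or _b are one class to them, and where a whole thing is asked for, a point or a joint stands for the part that bears it (a point fixed in the world has none). Each returns a list of dicts, best first, with "score" (0 to 1); they miss things now and then, are a little off and sometimes report something else, mostly with a low value. They report only what shows in the picture. A call takes as long as a camera call.
- spot_in(camera, name): "centre" ([column, row] in pixels, amid what is visible of it).
- silhouettes(camera, name): "mask" (384x512 bool, what is visible of it) and "centre" ([column, row] in pixels, amid what is visible of it).
- tip_of(camera, name): "centre" ([column, row] in pixels: a listed point, or the origin of a listed thing).
The state is a dict: "clock": time; "q": joint angles; "joint_velocities": joint speeds; "tau": joint torques, N m; "position": TCP position; "eef_rot": TCP orientation; "contact_force": force on the tool from outside, world axes, zero at the start; "wrist_torque": the same for the moment, N m; "finger_gap": opening from 0.0 (shut) to 1.0 (fully open); "grasp_force": force on a finger pad.
Only numpy, scipy, OpenCV 4.12 (cv2) and the standard library are available. Lean on these libraries where they do the work, as an engineer would, in place of code of your own. Each camera call takes 0.05 s, during which the arm holds its last target. There are 200 camera calls.

## Task

The ammo box is too far back to reach by hand: take the pull hook, drop its prong behind the box's yellow bail and drag the box towards you until its front face has crossed the middle of the yellow tape line (by less than 8 cm), then stand the hook upright back on its red mat with its orange block over the middle. Sort everything lying on the bench: all nickel lug nuts into the ammo box, all black torque-wrench heads into the green tub, and leave the tin, the tape measure and the cup where they are. Do not touch the ammo box with the gripper before it has crossed the line, and do not tip it over.

Things in the scene. Friction and masses are not known exactly. Their poses are not given: they have to be found in the camera images.
- ammo_box: open grey steel box, no lid, loose, 0.55-0.9 kg, 130 (own x) by 200 (own y) by 70 mm tall, walls and floor 4 mm. Stiff yellow wire bail (8 mm wire) on its front: crossbar 110 mm along own y, 65 mm up, 40 mm before the front wall, ends joined to that wall. Origin: below the crossbar's middle at underside level; own x points to the box, which spans x 40 to 170 mm. Slides at 3-7 N.
- bail_bar (a point): middle of the centre line of the bail's crossbar (ammo box's own x 0, 65 mm up). The opening between crossbar and front wall, free from above, is 36 mm (x 4 to 40) by 102 mm
- line: yellow tape line, 12 mm wide and 520 mm long, flat on the bench and running along world y; origin at its middle. Things slide over it freely.
- hook_tool: pull hook, 0.3 kg, upright on a black foot 90x50x6 mm (own x -35 to 55). Origin: under the grip block, at the foot's underside. Orange grip block 50 (x) by 24 (y) mm, 6 to 78 mm up: grip across own y. A 10 mm rod runs from it along +x, centre 68 mm up, to x = 150 mm, then bends straight down: a prong 10 mm thick ending 2 mm above underside level. +x points away from the robot.
- hook_grip (a point): good grip point in the orange block of the pull hook (own x 5 mm, 53 mm up), near its centre of mass; axes as the hook
- hook_tip (a point): lower end of the prong of the pull hook (own x 150 mm, 4 mm above the level of the foot's underside)
- hook_mat: red mat 90 by 80 by 3 mm, fixed to the bench, on which the hook stands; origin at the centre of its underside. The hook's orange block stands about over the middle of it; the foot overhangs its far edge a little
- green_tub: translucent green plastic tub, open, fixed to the bench: 150 mm (own x) by 120 mm (own y) by 55 mm tall, walls and floor 4 mm; origin at the centre of its underside. Stands at the left or the right flank.
- nut0: nickel sleeve lug nut lying on its side, 64 mm long, 0.12 kg; may be absent. Origin: under its middle, on the underside; own x along its length. Hexagon from x -32 to 8 mm, 26 mm tall, 27 mm (corners 30 mm) wide; sleeve 21 mm thick from there to x = 32 mm. Grip it across own y at x about -5 mm. Belongs in the ammo box.
- nut1: nickel sleeve lug nut lying on its side, 64 mm long, 0.12 kg; may be absent. Origin: under its middle, on the underside; own x along its length. Hexagon from x -32 to 8 mm, 26 mm tall, 27 mm (corners 30 mm) wide; sleeve 21 mm thick from there to x = 32 mm. Grip it across own y at x about -5 mm. Belongs in the ammo box.
- nut2: nickel sleeve lug nut lying on its side, 64 mm long, 0.12 kg; may be absent. Origin: under its middle, on the underside; own x along its length. Hexagon from x -32 to 8 mm, 26 mm tall, 27 mm (corners 30 mm) wide; sleeve 21 mm thick from there to x = 32 mm. Grip it across own y at x about -5 mm. Belongs in the ammo box.
- nut3: nickel sleeve lug nut lying on its side, 64 mm long, 0.12 kg; may be absent. Origin: under its middle, on the underside; own x along its length. Hexagon from x -32 to 8 mm, 26 mm tall, 27 mm (corners 30 mm) wide; sleeve 21 mm thick from there to x = 32 mm. Grip it across own y at x about -5 mm. Belongs in the ammo box.
- head0: black torque-wrench head (open-jaw), lying flat, 80 mm long, 22 mm tall, 0.16 kg; may be absent. Origin: under its middle, on the underside; own x along its length. Shank 24 mm wide from x -40 to 8 mm, then a 42 mm wide forked jaw to x = 40 mm. Grip it across own y at x about -4 mm. Belongs in the green tub.
- head1: black torque-wrench head (open-jaw), lying flat, 80 mm long, 22 mm tall, 0.16 kg; may be absent. Origin: under its middle, on the underside; own x along its length. Shank 24 mm wide from x -40 to 8 mm, then a 42 mm wide forked jaw to x = 40 mm. Grip it across own y at x about -4 mm. Belongs in the green tub.
- head2: black torque-wrench head (open-jaw), lying flat, 80 mm long, 22 mm tall, 0.16 kg; may be absent. Origin: under its middle, on the underside; own x along its length. Shank 24 mm wide from x -40 to 8 mm, then a 42 mm wide forked jaw to x = 40 mm. Grip it across own y at x about -4 mm. Belongs in the green tub.
- grease_tin: bystander: flat blue tin, 60 mm across, 24 mm tall; origin under its centre
- tape_measure: bystander: yellow tape measure 60 by 55 by 26 mm; origin under its centre
- cup: bystander: translucent green plastic cup, 76 mm across, 95 mm tall; origin under its centre
- charger: black battery charger 100 by 120 mm, 62 mm tall, fixed to the bench on the other flank than the tub; origin under its centre

How it is judged:
On the way, in this order (a step that is already met when the one before it is completed fails the run):
1. the hook's prong is down behind the crossbar of the box's bail, the box still behind the line (x of hook_tip in the frame of ammo_box between 0 and 0.04 m and y of hook_tip in the frame of ammo_box between -0.055 and 0.055 m and z of hook_tip in the frame of ammo_box below 0.06 m and x of ammo_box in the frame of line above -0.01 m), for 0.2 s.
2. the box has been dragged until its front face crossed the tape line, with the prong still behind the crossbar (x of hook_tip in the frame of ammo_box between 0 and 0.04 m and y of hook_tip in the frame of ammo_box between -0.055 and 0.055 m and z of hook_tip in the frame of ammo_box below 0.06 m and x of ammo_box in the frame of line below -0.04 m), for 0.1 s.
At the end, for the whole second after the job is handed in: Box level, its front-face middle past the tape line's middle (from 3 mm short to 100 mm past); hook upright (7 deg) on its mat, origin within 40 mm of the mat's centre; each nut present inside the box, each head present inside the tub, below the rim; all at rest (x of ammo_box in the frame of line between -0.14 and -0.037 m and angle between ammo_box's own z axis and vertical below 0.1 rad and linear speed of each of ammo_box, hook_tool below 0.02 m/s and horizontal distance between hook_tool and hook_mat below 0.04 m and angle between hook_tool's own z axis and vertical below 0.12 rad and height (world z) of hook_tool below 0.012 m and x of nut0 in the frame of ammo_box between -0.163 and 0.163 m and y of nut0 in the frame of ammo_box between -0.093 and 0.093 m and z of each of nut0, nut1, nut2, nut3 in the frame of ammo_box below 0.055 m and x of each of nut0, nut1, nut2, nut3 in the frame of ammo_box above 0.047 m and x of nut1 in the frame of ammo_box between -0.163 and 0.163 m and y of nut1 in the frame of ammo_box between -0.093 and 0.093 m and x of nut2 in the frame of ammo_box between -0.163 and 0.163 m and y of nut2 in the frame of ammo_box between -0.093 and 0.093 m and x of nut3 in the frame of ammo_box between -0.163 and 0.163 m and y of nut3 in the frame of ammo_box between -0.093 and 0.093 m and x of head0 in the frame of green_tub between -0.069 and 0.069 m and y of head0 in the frame of green_tub between -0.054 and 0.054 m and z of each of head0, head1, head2 in the frame of green_tub below 0.045 m and x of head1 in the frame of green_tub between -0.069 and 0.069 m and y of head1 in the frame of green_tub between -0.054 and 0.054 m and x of head2 in the frame of green_tub between -0.069 and 0.069 m and y of head2 in the frame of green_tub between -0.054 and 0.054 m and linear speed of each of nut0, nut1, nut2, nut3, head0, head1, head2 below 0.03 m/s); the robot touches nothing.
It fails at once if the ammo box is tipped by more than 25 degrees (angle between ammo_box's own z axis and vertical above 0.44 rad).
It fails at once if the gripper touches the ammo box while its front is still more than 1 cm short of the line (contact force between the fingers and ammo_box above 1 N and x of ammo_box in the frame of line above -0.03 m).
It fails at once if a bystander is moved by more than 6 cm or knocked over (distance of any of grease_tin, tape_measure, cup from where it was at the start of the episode above 0.06 m or angle between any of grease_tin, tape_measure, cup's own z axis and vertical above 0.6 rad).
Of nut0, nut1, nut2, nut3, head0, head1, head2 only 5 to 7 are there at a start; the rules pass over those that are not, and their reading is None.
At some moment in a run one of nut0, nut1, nut2, nut3, head0, head1, head2 may be knocked a few centimetres aside while the robot is not near it.
Once in a run the grip may slacken for a moment while it holds something.
It also fails if it takes over 210 s, if anything falls off the work surface, if the arm or the gripper's body presses on something with over 40 N, if the wrist force passes 120 N, or if a joint passes its speed limit or range.

## Working session

There is one attempt and no reset: what is moved stays moved. The work goes in short steps, each a Python script; the robot and the scene stay as the last script left them, time stands still between calls to the robot, and variables do not carry over. Pictures are saved under pics/ and viewed, at most 14 in all, crops included, and the job is handed in when it is done.

```bash
mkdir -p pics; ls
python3 - <<'E'
from cell import *
import cv2
for n in ("top","side"):
    f=grab_frame(n); cv2.imwrite(f"pics/{n}0.png",f["img"][:,:,::-1])
    print(n,f["fx"],f["fy"],f["cx"],f["cy"],f["k1"]); print(f["cam_to_world"])
f=grab_frame("wrist");print(f["T_tool_cam"],f["fx"],f["k1"])
print(get_state())
E
```

```text
pics
top 477.9178482233086 477.9178482233086 249.49168990313183 194.74869729012568 -0.0840910151116295
[[ 0.01180905 -0.99086894  0.13431042  0.44629832]
 [-0.99982611 -0.00976215  0.01588839 -0.00652475]
 [-0.01443215 -0.1344747  -0.99081192  1.26144001]
 [ 0.          0.          0.          1.        ]]
side 447.20615062122795 447.20615062122795 252.524503459387 193.11359073954773 -0.06939096820683854
[[ 0.99591337 -0.05196966  0.07386284  0.52117914]
 [-0.08984751 -0.65311651  0.7519084  -1.10481049]
 [ 0.00916462 -0.75547202 -0.65511681  1.01574806]
 [ 0.          0.          0.          1.        ]]
[[-1.77023509e-04 -9.50971350e-01 -3.09278937e-01  7.98767538e-02]
 [ 9.99999845e-01 -3.31343384e-04  4.46440308e-04  4.72479644e-04]
 [-5.27029472e-04 -3.09278810e-01  9.50971261e-01 -1.78683153e-01]
 [ 0.00000000e+00  0.00000000e+00  0.00000000e+00  1.00000000e+00]] 276.04292898121776 -0.06757905887230117
{'clock': 0.15, 'q': array([-1.41919946e+00,  3.26769871e-01, -1.93372696e-01,  1.05202603e+00,
        1.51963020e-05,  1.43661373e+00]), 'joint_velocities': array([-3.57500888e-05, -2.72772151e-03,  4.09805946e-03, -1.90524011e-03,
       -1.61582312e-04, -3.38862587e-04]), 'tau': array([ 1.13277132e-03, -4.43703568e+01,  2.62665385e+01,  1.04125703e-02,
       -1.45468721e-04,  9.87542336e-06]), 'position': array([ 0.15499522, -0.52717579,  0.19457679]), 'eef_rot': array([-3.10821713e+00, -4.47179880e-01, -5.09871743e-06]), 'contact_force': array([-0.46810879,  0.49433545, -0.11133938]), 'wrist_torque': array([-0.01618762, -0.00927195,  0.01963498]), 'grasp_force': 0.0, 'finger_gap': 1.0027018352678512}
```

```bash
cat > h.py <<'E'
from cell import *
import cv2, numpy as np
from scipy.spatial.transform import Rotation as R
def cam(name):
    st=get_state(); f=grab_frame(name)
    if name=="wrist":
        T=np.eye(4);T[:3,:3]=R.from_rotvec(st["eef_rot"]).as_matrix();T[:3,3]=st["position"]
        f["cam_to_world"]=T@f["T_tool_cam"]
    return f
def ray(f,uv):
    uv=np.atleast_2d(np.asarray(uv,float)); K=np.array([[f["fx"],0,f["cx"]],[0,f["fy"],f["cy"]],[0,0,1.]])
    s=cv2.undistortPoints(uv[:,None],K,np.array([f["k1"],0,0,0.]))[:,0]
    return np.c_[s,np.ones(len(s))]@f["cam_to_world"][:3,:3].T
def world(f,uv,z):
    d=ray(f,uv); o=f["cam_to_world"][:3,3]
    return (o+d*((z-o[2])/d[:,2])[:,None])[:,:2]
def project(f,P):
    T=np.linalg.inv(f["cam_to_world"]);P=np.atleast_2d(P)@T[:3,:3].T+T[:3,3]
    s=P[:,:2]/P[:,2:];s=s*(1+f["k1"]*(s**2).sum(1))[:,None]
    return s*f["fx"]+[f["cx"],f["cy"]]
def axis(f,mask,z):
    "centroid, long-axis angle, length, width and skew of a mask seen at height z (world)"
    v,u=np.nonzero(mask); P=world(f,np.c_[u,v],z); c=P.mean(0)
    w,V=np.linalg.eigh(np.cov((P-c).T)); a=V[:,1]; t=(P-c)@a; s=(P-c)@V[:,0]
    if np.mean(t**3)<0: a=-a;t=-t     # a points to the thin side
    return c,np.arctan2(a[1],a[0]),np.ptp(t),np.ptp(s),np.mean(t**3)/np.std(t)**3
def down(yaw):
    "tool down, closing line (tool y) along world yaw"
    x=np.array([np.sin(yaw),-np.cos(yaw),0])
    y=np.array([np.cos(yaw),np.sin(yaw),0]);z=np.array([0,0,-1.])
    return R.from_matrix(np.c_[np.cross(y,z),y,z]).as_rotvec()
E
python3 - <<'E'
from h import *
F={n:cam(n) for n in("top","side")}
f=F["top"]
for n,z in dict(nut0=.013,head0=.011,ammo_box=.035,hook_tool=.04,hook_mat=.003,green_tub=.03,line=0,grease_tin=.024,tape_measure=.026,cup=.05,charger=.06).items():
    for d in silhouettes("top",n):
        c,a,l,w,s=axis(f,d["mask"],z)
        print(n,round(d["score"],2),np.round(d["centre"]),c.round(3),"ang %.2f len %.3f wid %.3f skew %.2f"%(a,l,w,s))
for n,z in dict(bail_bar=.065,hook_grip=.053,hook_tip=.004,hook_tool=0,ammo_box=0,line=0,hook_mat=0,green_tub=0).items():
    for c in F:
        for d in tip_of(c,n)[:2]: print(n,c,round(d["score"],2),np.round(d["centre"]),world(F[c],d["centre"],z).round(3))
E
```

```text
nut0 0.81 [228. 229.] [0.523 0.07 ] ang -0.30 len 0.065 wid 0.028 skew 0.16
nut0 0.8 [221. 270.] [0.422 0.091] ang -0.07 len 0.066 wid 0.027 skew 0.16
nut0 0.66 [312. 230.] [ 0.528 -0.148] ang -0.12 len 0.065 wid 0.032 skew 0.12
nut0 0.63 [266. 230.] [ 0.529 -0.026] ang -0.34 len 0.065 wid 0.026 skew 0.17
nut0 0.63 [346. 186.] [ 0.647 -0.238] ang -0.05 len 0.204 wid 0.055 skew 1.02
head0 0.81 [183. 226.] [0.528 0.19 ] ang -2.93 len 0.081 wid 0.044 skew 0.14
head0 0.55 [178. 266.] [0.43  0.197] ang 2.81 len 0.081 wid 0.045 skew 0.21
head0 0.53 [266. 264.] [ 0.432 -0.028] ang 2.90 len 0.079 wid 0.041 skew 0.17
ammo_box 0.5 [230.  88.] [0.901 0.08 ] ang 1.39 len 0.213 wid 0.184 skew 0.01
hook_tool 0.8 [343. 186.] [ 0.64  -0.233] ang -0.05 len 0.197 wid 0.056 skew 1.13
hook_mat 0.89 [354. 199.] [ 0.608 -0.242] ang 1.83 len 0.093 wid 0.101 skew 0.06
green_tub 0.6 [110. 252.] [0.46  0.375] ang -0.16 len 0.168 wid 0.150 skew 0.01
green_tub 0.45 [343. 187.] [ 0.645 -0.234] ang -0.04 len 0.204 wid 0.057 skew 0.92
line 0.74 [231. 178.] [0.659 0.063] ang 1.57 len 0.519 wid 0.017 skew 0.04
greas
[... 631 characters left out ...]
side 0.64 [258. 243.] [[ 0.626 -0.221]]
hook_tip top 0.86 [343. 141.] [[ 0.766 -0.238]]
hook_tip side 0.76 [304. 252.] [[ 0.766 -0.225]]
hook_tool top 0.59 [342. 193.] [[ 0.623 -0.234]]
hook_tool side 0.8 [257. 259.] [[ 0.623 -0.236]]
ammo_box side 0.72 [296. 185.] [[0.794 0.093]]
ammo_box side 0.4 [226. 238.] [[ 0.533 -0.145]]
line top 0.74 [267. 230.] [[ 0.524 -0.033]]
line top 0.73 [344. 196.] [[ 0.616 -0.238]]
line side 0.75 [258. 189.] [[0.657 0.084]]
hook_mat top 0.65 [346. 199.] [[ 0.608 -0.243]]
hook_mat side 0.65 [253. 260.] [[ 0.611 -0.239]]
green_tub top 0.69 [111. 252.] [[0.46 0.38]]
green_tub side 0.73 [202. 145.] [[0.462 0.366]]
green_tub side 0.34 [194. 244.] [[ 0.435 -0.16 ]]
```

View pics/top0.png

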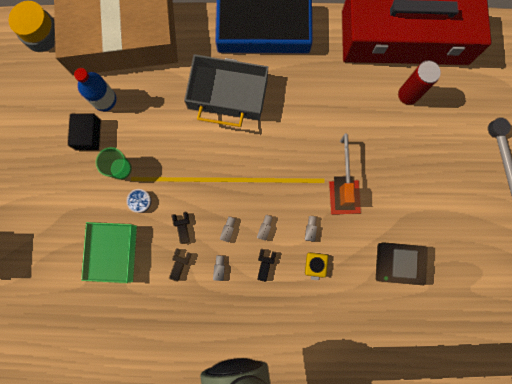

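View pics/side0.png

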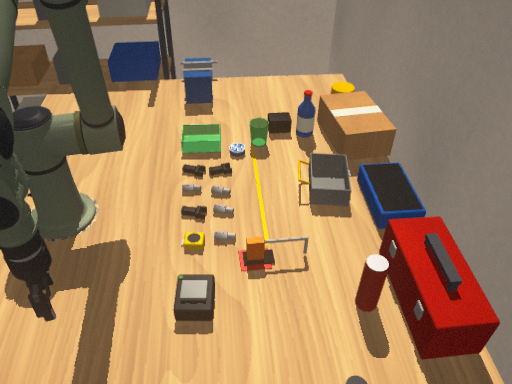

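Top and side views show all 7 parts: nuts at top px (230,229), (267,228), (313,229) and (221,267), and heads at (181,227), (180,265) and (266,264). The box is at (228,88) with its bail at (220,121). The hook stands at (346,190), the tub is at (110,252) on the left and the charger on the right. Next I take wrist looks at the box and hook for refinement.

Run:
```python
from h import *
H=np.pi/2
movep([.60,.03,.30],down(H)); print(get_state()["q"].round(2))
f=cam("wrist"); cv2.imwrite("pics/w1.png",f["img"][:,:,::-1])
for n,z in dict(bail_bar=.065,ammo_box=0,line=0).items():
    for d in tip_of("wrist",n)[:2]: print(n,round(d["score"],2),np.round(d["centre"]),world(f,d["centre"],z).round(3))
for n,z in (("ammo_box",.035),):
    for d in silhouettes("wrist",n)[:1]:
        print(n,d["score"],[x for x in axis(f,d["mask"],z)])
        cv2.imwrite("pics/m.png",d["mask"]*255)
movep([.60,-.23,.24],down(H))
f=cam("wrist"); cv2.imwrite("pics/w2.png",f["img"][:,:,::-1])
for n,z in dict(hook_grip=.056,hook_tip=.007,hook_tool=.003,hook_mat=0).items():
    for d in tip_of("wrist",n)[:2]: print(n,round(d["score"],2),np.round(d["centre"]),world(f,d["centre"],z).round(3))
for d in silhouettes("wrist","hook_mat")[:1]: print(axis(f,d["mask"],.003))
im=np.hstack([cv2.imread("pics/w1.png"),cv2.imread("pics/w2.png")]);cv2.imwrite("pics/w12.png",cv2.resize(im,(800,300)))
```

```text
[-0.07  0.38  0.16  1.34 -0.   -0.07]
bail_bar 0.7 [295. 268.] [[0.798 0.095]]
line 0.94 [281. 182.] [[0.66  0.072]]
ammo_box 0.77 [array([0.88888729, 0.08192995]), np.float64(1.3678615320830156), np.float64(0.2235953304399534), np.float64(0.16919768228679027), np.float64(0.10294441781229137)]
hook_grip 0.95 [252. 177.] [[ 0.62  -0.236]]
hook_grip 0.19 [393. 111.] [[ 0.532 -0.054]]
hook_tool 0.8 [252. 163.] [[ 0.613 -0.238]]
(array([ 0.6049211 , -0.24340463]), np.float64(1.6912363565565927), np.float64(0.0824884620356521), np.float64(0.09344901883997205), np.float64(0.2101037905199237))[ WARN:0@4.390] global loadsave.cpp:1063 imwrite_ Unsupported depth image for selected encoder is fallbacked to CV_8U.
```

View pics/w12.png

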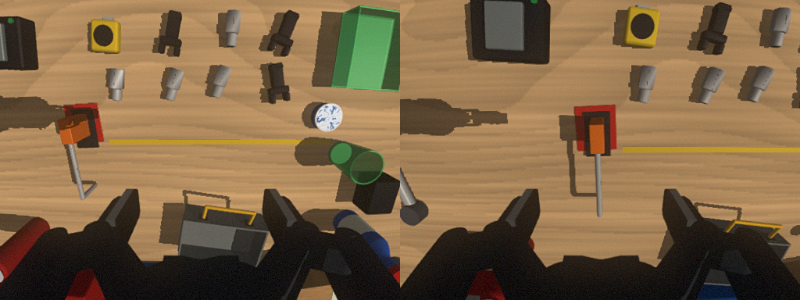

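Wrist views agree: the bail bar is at (0.798, 0.095), the hook stands almost straight with its grip at (0.620, -0.235), and the mat is at about (0.607, -0.242). Now I pick up the hook.

Run:
```python
from h import *
y=np.pi/2-.03
movep([.620,-.235,.16],down(y)); let_go()
print(move_l([.620,-.235,.038],.1,until_force=15)); grab(90)
s=get_state();print(s["finger_gap"],s["grasp_force"],s["contact_force"],s["clock"])
move_l([.620,-.235,.17],.12)
s=get_state();print(s["finger_gap"],s["grasp_force"],s["contact_force"],s["clock"])
f=cam("top");cv2.imwrite("pics/t2.png",cv2.resize(f["img"][40:290,80:400,::-1],(768,600)))
for c in("top","side"):
    f=cam(c)
    for n,z in dict(hook_tip=.140).items():
        for d in tip_of(c,n)[:2]: print(c,n,round(d["score"],2),np.round(d["centre"]),world(f,d["centre"],z).round(3))
```

```text
False
0.24641499975664166 87.36121213965816 [-1.55966535 -0.81568544  5.03493697] 8.3667
0.2447253518409397 87.50237350846874 [ 0.42958123  1.52805716 -2.75996531] 9.6167
top hook_tip 0.6 [352. 127.] [[ 0.766 -0.234]]
top hook_tip 0.27 [117. 168.] [[0.659 0.331]]
side hook_tip 0.59 [309. 221.] [[ 0.767 -0.232]]
```

View pics/t2.png

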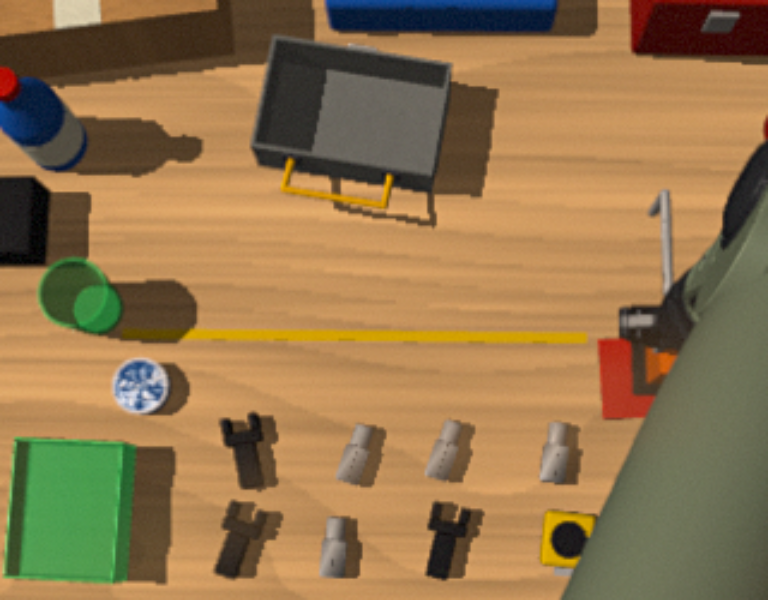

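Crop: the hook is lifted straight with its tip at (662,200), and the bail crossbar runs from (285,190) to (388,205), so the box yaw is about -0.15. I carry the hook over the bail and check before lowering.

Run:
```python
from h import *
y=np.pi/2-.15
f=cam("top");print(world(f,[[198.8,119.2],[241.7,125.4]],.065))
movep([.60,-.05,.19],down(y))
movep([.675,.113,.17],down(y))
s=get_state();print(s["finger_gap"],s["contact_force"],s["clock"],s["position"])
for c in("top","side"):
    f=cam(c);cv2.imwrite(f"pics/{c}3.png",cv2.resize(f["img"][60:260,130:400,::-1],(400,300)) if c=="top" else cv2.resize(f["img"][60:260,200:467,::-1],(400,300)))
    for n,z in dict(hook_tip=.140,bail_bar=.065).items():
        for d in tip_of(c,n)[:1]: print(c,n,round(d["score"],2),np.round(d["centre"]),world(f,d["centre"],z).round(3))
cv2.imwrite("pics/ts3.png",np.hstack([cv2.imread("pics/top3.png"),cv2.imread("pics/side3.png")]))
```

```text
[[0.80496474 0.14651303]
 [0.78902682 0.03492122]]
0.24179878235425134 [-0.40676341 -0.79510949 -2.75064402] 11.4417 [0.67518397 0.11207642 0.16914352]
top hook_tip 0.61 [218. 106.] [[0.815 0.092]]
top bail_bar 0.82 [223. 124.] [[0.793 0.084]]
side hook_tip 0.74 [305. 151.] [[0.816 0.103]]
side bail_bar 0.71 [301. 167.] [[0.81 0.11]]
```

View pics/ts3.png

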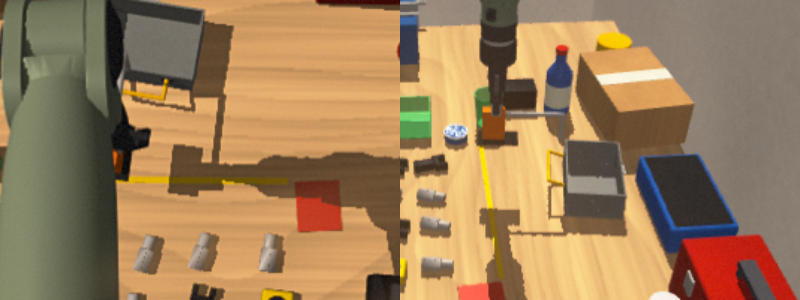

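The side view shows the prong hanging over the opening at about (560,135) in the right half, with the bail at (553,165). I measure the tip about 20 mm behind the bar. Lowering now.

Run:
```python
from h import *
print(move_l([.677,.112,.070],.06,until_force=6))
s=get_state();print(s["finger_gap"],s["contact_force"],s["clock"],s["position"])
f=cam("side");cv2.imwrite("pics/s4.png",cv2.resize(f["img"][120:220,240:373,::-1],(532,400)))
```

```text
False
0.23918829630537328 [ 0.08109975 -0.29798909 -3.51005443] 13.5583 [0.67731872 0.11203059 0.07044485]
```

View pics/s4.png

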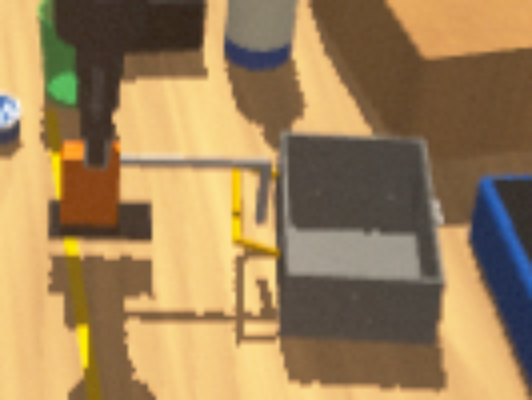

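The prong (263,195) is between the crossbar (238) and the wall (280). Dragging along the box's own axis.

Run:
```python
from h import *
p=np.array([.677,.112,.070]);u=np.array([.989,-.149,0])
for k in (.08,.15,.215):
    move_l(p-u*k,.06); s=get_state();print(s["finger_gap"],s["grasp_force"],s["contact_force"],s["clock"],s["position"])
for c in("top","side"):
    f=cam(c);cv2.imwrite(f"pics/{c}5.png",f["img"][:,:,::-1])
    for n,z in dict(hook_tip=.040,bail_bar=.065,ammo_box=0,line=0).items():
        for d in tip_of(c,n)[:1]: print(c,n,round(d["score"],2),np.round(d["centre"]),world(f,d["centre"],z).round(3))
cv2.imwrite("pics/ts5.png",cv2.resize(np.hstack([cv2.imread("pics/top5.png")[40:300,80:400],cv2.imread("pics/side5.png")[80:340,130:450]]),(800,325)))
```

```text
0.2425831058279108 87.88354189193342 [ 2.30440856 -0.23451178 -3.55464362] 15.0917 [0.59788263 0.12397182 0.06991705]
0.23743225464191067 87.95322850994125 [ 1.36022599  0.41184043 -3.35640052] 16.4083 [0.52830518 0.13442947 0.06982346]
0.24030157365388122 87.96143990599376 [ 1.54038249 -0.34364388 -3.19958673] 17.6417 [0.46391501 0.14411076 0.06985615]
top hook_tip 0.78 [208. 196.] [[0.607 0.121]]
top bail_bar 0.88 [208. 198.] [[0.599 0.118]]
top ammo_box 0.69 [207. 200.] [[0.602 0.127]]
side hook_tip 0.64 [241. 174.] [[0.601 0.118]]
side bail_bar 0.55 [238. 163.] [[0.593 0.15 ]]
side ammo_box 0.58 [243. 183.] [[0.607 0.118]]
```

View pics/ts5.png

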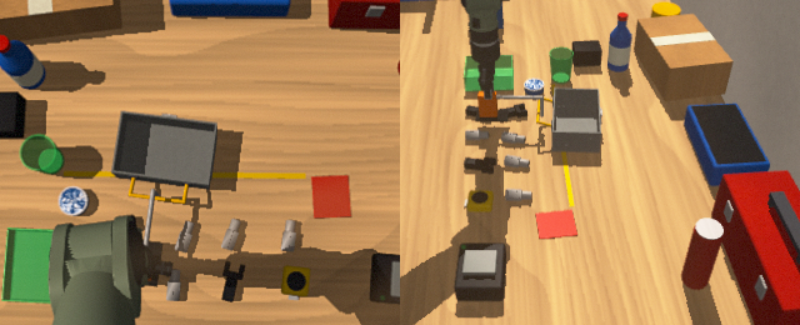

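The box front has crossed the line: the bail is at x≈0.599 against the line at 0.659, so about 20 mm past, with the prong still engaged. Next I return the hook to its mat.

Run:
```python
from h import *
y=np.pi/2-.03
move_l([.476,.142,.070],.06); move_l([.476,.142,.18],.12)
movep([.56,-.10,.19],down(y)); movep([.611,-.242,.13],down(y))
s=get_state();print(s["finger_gap"],s["grasp_force"],s["contact_force"])
print(move_l([.611,-.242,.0385],.05,until_force=6))
s=get_state();print(s["position"],s["contact_force"],s["clock"])
let_go(); move_l([.611,-.242,.20],.12)
f=cam("wrist");cv2.imwrite("pics/w6.png",f["img"][:,:,::-1])
for n,z in dict(hook_tool=.003,hook_grip=.056).items():
    for d in tip_of("wrist",n)[:1]: print(n,round(d["score"],2),world(f,d["centre"],z).round(3))
for c in("top","side"):
    f=cam(c);cv2.imwrite(f"pics/{c}6.png",f["img"][:,:,::-1])
    for n,z in dict(hook_tip=.007,hook_tool=.003,hook_mat=0,bail_bar=.065,line=0).items():
        for d in tip_of(c,n)[:1]: print(c,n,round(d["score"],2),np.round(d["centre"]),world(f,d["centre"],z).round(3))
print(get_state()["clock"])
cv2.imwrite("pics/ts6.png",cv2.resize(np.hstack([cv2.imread("pics/wrist6.png") if 0 else cv2.imread("pics/w6.png"),cv2.imread("pics/side6.png")]),(800,300)))
```

```text
0.24032506742177742 87.99013304429536 [-0.20606013  1.14816787 -3.25312393]
False
[ 0.61124297 -0.24209735  0.03883986] [-0.67442941  0.36027574 -2.04102466] 23.2417
hook_tool 0.93 [[ 0.603 -0.242]]
hook_grip 0.86 [[ 0.612 -0.243]]
top hook_tip 0.71 [347. 146.] [[ 0.75  -0.248]]
top hook_tool 0.96 [344. 199.] [[ 0.607 -0.237]]
top hook_mat 0.71 [346. 197.] [[ 0.613 -0.244]]
top bail_bar 0.57 [208. 197.] [[0.601 0.119]]
side hook_tip 0.56 [298. 253.] [[ 0.745 -0.228]]
side hook_tool 0.79 [254. 260.] [[ 0.611 -0.244]]
side hook_mat 0.44 [254. 261.] [[ 0.612 -0.244]]
side bail_bar 0.75 [240. 165.] [[0.597 0.14 ]]
26.1333
```

View pics/ts6.png

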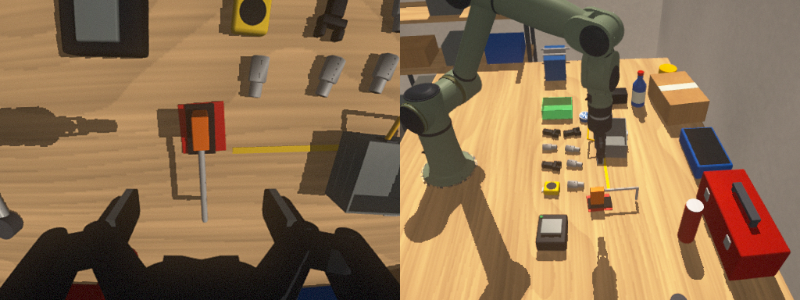

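The hook is upright on its mat, with the orange block over the middle at wrist-image (200,130). Now a pick-and-place helper, tried first on one nut.

```bash
cat > pick.py <<'E'
from h import *
BO=np.array([.599,.120]);BY=-.15;TO=np.array([.460,.377]);TY=-.03
def loc(o,a,x,y): return o+np.array([x*np.cos(a)-y*np.sin(a),x*np.sin(a)+y*np.cos(a)])
def tool(yaw,p):
    yaw=yaw%np.pi
    for y in (yaw,yaw-np.pi):
        if ik(list(p),down(y)) is not None: return down(y)
    raise RuntimeError("no ik %s %s"%(p,yaw))
def seen(cam_name,name,near,rad=.06):
    f=cam(cam_name); z=.013 if name=="nut0" else .011; best=None
    for d in silhouettes(cam_name,name):
        if d["score"]<.3 or d["mask"].sum()<50: continue
        c,a,l,w,s=axis(f,d["mask"],z*1.4)
        if l>.11 or l<.045: continue
        r=np.hypot(*(c-near))
        if r<rad and (best is None or r<best[0]):
            v,u=np.nonzero(d["mask"]);P=world(f,np.c_[u,v],z*1.4);e=np.array([np.cos(a),np.sin(a)]);n=np.array([-e[1],e[0]])
            mid=lambda t:(np.percentile(t,1)+np.percentile(t,99))/2
            c=e*mid(P@e)+n*(mid(P@n) if name=="head0" else np.mean(P@n))
            best=(r,c,a+(np.pi if name=="head0" else 0),l,w,s,d["score"])
    return best
def pick(name,near):
    let_go()
    p=[near[0]-.01,near[1],.17]; movep(p,tool(np.pi/2,p))
    b=seen("wrist",name,near) or seen("wrist",name,near,.10)
    if b is None: print("not seen",name,near); return False
    _,c,a,l,w,s,sc=b; e=np.array([np.cos(a),np.sin(a)])
    g=c-e*(.005 if name=="nut0" else .004)
    print(name,c.round(3),"a %.2f l %.3f w %.3f skew %.2f sc %.2f"%(a,l,w,s,sc))
    r=tool(a+np.pi/2,[*g,.004])
    movep([*g,.09],r); hit=move_l([*g,.004],.08,until_force=12); z=get_state()["position"][2]
    if hit: print("hit at",z)
    grab(70); move_l([*g,.15],.15); s=get_state(); print(" gap %.3f force %.0f t %.1f"%(s["finger_gap"],s["grasp_force"],s["clock"]))
    return s["finger_gap"]>.15
def place(p,yaw,z):
    r=tool(yaw,[*p,z]); movep([*p,.16],r); move_l([*p,z],.12)
    s=get_state(); ok=s["finger_gap"]>.15; print(" at place: held",ok,"gap %.3f"%s["finger_gap"])
    let_go(); move_l([*p,.16],.2); return ok
E
python3 - <<'E'
from pick import *
if pick("nut0",np.array([.528,-.148])): place(loc(BO,BY,.105,-.06),BY+np.pi/2,.080)
f=cam("side");cv2.imwrite("pics/s7.png",cv2.resize(f["img"][90:240,150:350,::-1],(600,450)));print(get_state()["clock"])
E
```

```text
nut0 [ 0.529 -0.148] a -0.11 l 0.067 w 0.026 skew 0.17 sc 0.87
 gap -0.000 force 0 t 30.6
30.6333
```

View pics/s7.png

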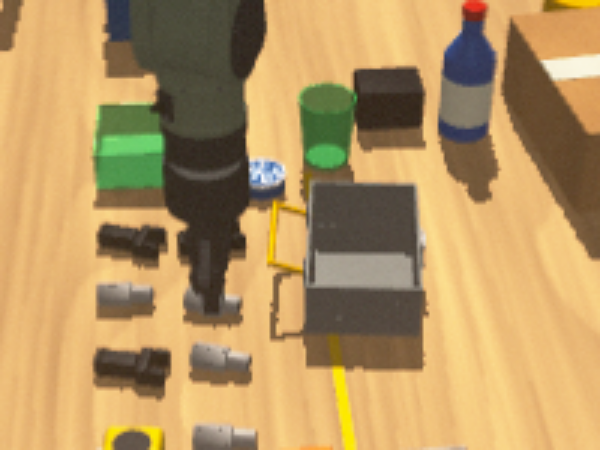

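The grip closed on nothing. The nut is still in place at side-crop (225,437), so the pads sat too high on the sloping hexagon faces and slipped off. I retry lower.

```bash
sed -i 's/\[\*g,.004\]/[*g,ZG]/g; s/^BO=/ZG=-.002\nBO=/' pick.py
python3 - <<'E'
import pick as P
from pick import *
ok=pick("nut0",np.array([.528,-.148]))
if ok: place(loc(BO,BY,.105,-.06),BY+np.pi/2,.080)
f=cam("wrist");cv2.imwrite("pics/w8.png",f["img"][:,:,::-1]);s=get_state();print(s["clock"],s["position"],s["contact_force"])
E
```

```text
nut0 [ 0.529 -0.149] a -0.13 l 0.067 w 0.027 skew 0.19 sc 0.81
 gap 0.002 force 0 t 35.4
35.4667 [ 0.52280133 -0.14771121  0.14895235] [-0.95557514 -0.48527127 -0.45727218]
```

View pics/w8.png

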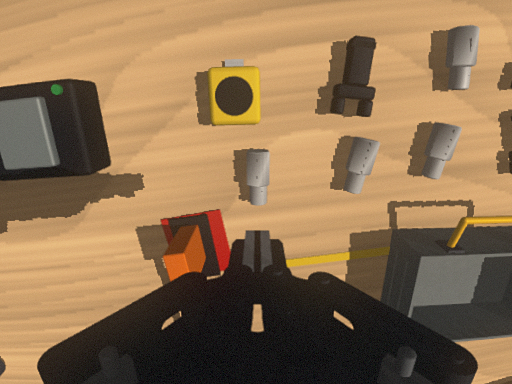

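The nut at (258,177) lies right under the shut fingers (257,235), so aim is right. I print the gap before lifting to see where it fails.

Run:
```python
from pick import *
c=np.array([.529,-.149]);a=-.12;g=c-.005*np.array([np.cos(a),np.sin(a)])
r=tool(a+np.pi/2,[*g,0]); let_go(); print(get_state()["finger_gap"])
movep([*g,.09],r)
print(move_l([*g,-.002],.08,until_force=12)); s=get_state();print(s["position"],s["contact_force"],s["finger_gap"])
grab(70); s=get_state();print(s["position"],s["contact_force"],s["finger_gap"],s["grasp_force"])
f=cam("wrist");cv2.imwrite("pics/w9.png",f["img"][:,:,::-1])
```

```text
1.0031030993808405
False
[ 0.52453556 -0.14862013 -0.00147942] [0.18388592 0.88721638 0.61984032] 1.0043840384172202
[ 0.52401216 -0.14838124 -0.00203004] [ 0.06460167 -0.52232989 -0.15882108] 0.003489685042501898 0.0
```

View pics/w9.png

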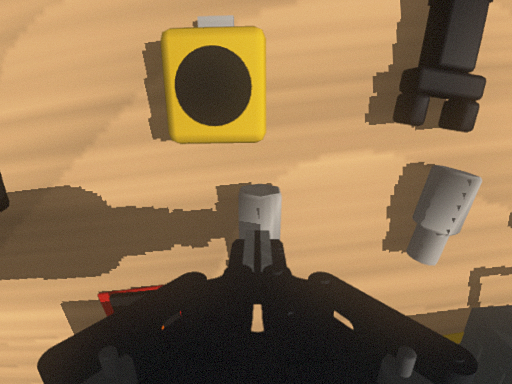

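Run:
```python
from pick import *
f=cam("side");a=cv2.resize(f["img"][190:270,170:290,::-1],(600,400),interpolation=cv2.INTER_CUBIC)
for z in(0.,.03): print(project(f,[[.524,-.148,z],[.529,-.149,z]]))
s=seen("side","nut0",np.array([.525,-.148]),.08);print(s)
f=cam("wrist");print(project(f,[[.524,-.148,0],[.497,-.149,.013],[.497,-.149,.026]]),f["cx"],f["cy"])
cv2.imwrite("pics/s10.png",a)
```

```text
[[222.70045032 239.01530052]
 [224.32694209 239.15616983]]
[[222.3553086  232.26826416]
 [224.0054012  232.40914376]]
None
[[257.94183566 218.99554927]
 [251.22866234 187.99425172]
 [250.76040711 194.73043374]] 256.9825975151631 190.4781775142647
```

View pics/s10.png

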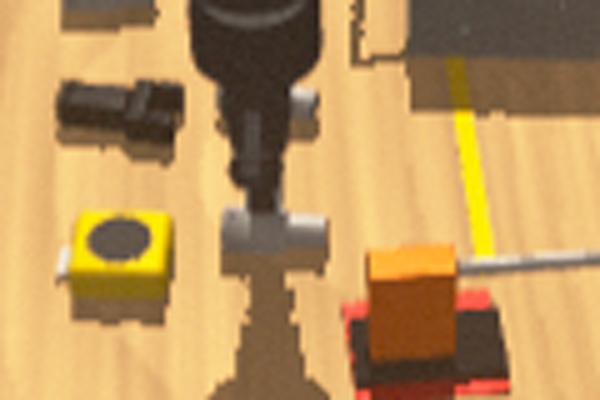

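The side view shows the shut fingertips at crop (263,210), on top of the nut rather than around it. So the real tips sit about 2-3 cm above the reported TCP. I probe bare bench to measure that.

Run:
```python
from pick import *
s=get_state();p=s["position"];move_l([p[0],p[1],.06],.1)
q=[.475,-.088]
movep([*q,.05],tool(np.pi/2,[*q,.03]))
print(move_l([*q,.0],.06,until_force=8),get_state()["position"])
print(move_l([*q,-.04],.02,until_force=5)); s=get_state();print(s["position"],s["contact_force"],s["q"].round(3))
move_l([*q,.06],.1); print(get_state()["contact_force"],get_state()["clock"])
```

```text
False [ 4.75310839e-01 -8.80741272e-02  2.39993454e-04]
True
[ 0.47499659 -0.08801589 -0.03604544] [-0.11827083  0.60714626  4.94382835] [-0.336  0.501 -0.636  0.434 -0.    -0.336]
[ 0.00797857 -0.69342596  0.10040871] 43.7917
```

The bench reads z = -0.036, so the real shut tips are 35 mm behind the reported TCP. I shift all grasp and place heights by that.

```bash
sed -i 's/^ZG=.*/ZG=-.032/' pick.py
python3 - <<'E'
from pick import *
if pick("nut0",np.array([.528,-.148])): place(loc(BO,BY,.105,-.06),BY+np.pi/2,.045)
f=cam("wrist");cv2.imwrite("pics/w11.png",f["img"][:,:,::-1]);print(get_state()["clock"])
E
```

```text
nut0 [ 0.529 -0.148] a -0.14 l 0.067 w 0.026 skew 0.19 sc 0.66
 gap 0.300 force 69 t 49.3
 at place: held True gap 0.298
52.8
```

View pics/w11.png

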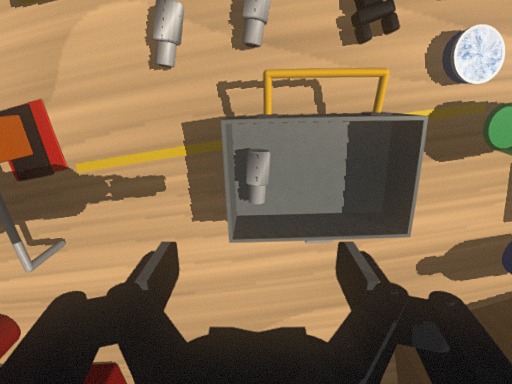

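The nut lies in the box at (258,175). I continue with the rest.

```bash
cat > rest.py <<'E'
from pick import *
H=np.pi/2
jobs=[("nut0",(.526,-.026),loc(BO,BY,.105,-.018),BY+H,.025),("nut0",(.521,.07),loc(BO,BY,.105,.02),BY+H,.025),
("nut0",(.422,.091),loc(BO,BY,.105,.06),BY+H,.045),("head0",(.528,.19),loc(TO,TY,-.030,-.026),TY+H,.030),
("head0",(.43,.197),loc(TO,TY,-.030,.026),TY+H,.030),("head0",(.432,-.028),loc(TO,TY,.045,0),TY,.030)]
for n,c,p,y,z in jobs:
    try: print("OK" if pick(n,np.array(c)) and place(p,y,z) else "FAILED",n,c)
    except Exception as e: print("EXC",n,c,repr(e)); break
p=[.40,-.20,.20];movep(p,tool(H,p))
f=cam("top");cv2.imwrite("pics/t12.png",f["img"][:,:,::-1])
for n,z in dict(nut0=.013,head0=.011,grease_tin=.024,tape_measure=.026,cup=.05,hook_tool=.04).items():
    for d in silhouettes("top",n):
        if d["score"]>.3:
            c,a,l,w,s=axis(f,d["mask"],z); print(n,round(d["score"],2),c.round(3),"ang %.2f len %.3f wid %.3f"%(a,l,w))
for d in tip_of("top","bail_bar")[:1]: print(world(f,d["centre"],.065))
print(get_state()["clock"])
E
python3 rest.py
```

```text
nut0 [ 0.53  -0.029] a -0.33 l 0.068 w 0.028 skew 0.18 sc 0.60
 gap 0.302 force 69 t 57.9
 at place: held True gap 0.303
OK nut0 (0.526, -0.026)
nut0 [0.524 0.068] a -0.33 l 0.068 w 0.027 skew 0.17 sc 0.85
 gap 0.304 force 69 t 66.6
 at place: held True gap 0.298
OK nut0 (0.521, 0.07)
nut0 [0.386 0.082] a -0.20 l 0.067 w 0.026 skew 0.19 sc 0.58
 gap 0.300 force 69 t 75.7
 at place: held True gap 0.297
OK nut0 (0.422, 0.091)
head0 [0.527 0.188] a 0.20 l 0.083 w 0.043 skew 0.17 sc 0.74
 gap 0.266 force 69 t 84.5
 at place: held True gap 0.266
OK head0 (0.528, 0.19)
head0 [0.43  0.195] a 5.97 l 0.083 w 0.044 skew 0.13 sc 0.79
 gap 0.267 force 69 t 93.0
 at place: held True gap 0.266
OK head0 (0.43, 0.197)
not seen head0 [ 0.432 -0.028]
FAILED head0 (0.432, -0.028)
nut0 0.74 [0.707 0.087] ang -0.14 len 0.071 wid 0.028
nut0 0.69 [0.711 0.124] ang -0.17 len 0.066 wid 0.027
nut0 0.56 [0.7   0.045] ang -0.20 len 0.071 wid 0.030
nut0 0.5 [0.719 0.165] ang -0.16 len 0.065 wid 0.026
head0 0.89 [0.438 0.354] ang -3.10 len 0.079 wid 0.045
head0 0.79 [0.437 0.406] ang 3.12 len 0.078 wid 0.045
head0 0.6 [ 0.434 -0.161] ang 3.05 len 0.071 wid 0.060
head0 0.53 [ 0.434 -0.029] ang 2.92 len 0.082 wid 0.043
grease_tin 0.94 [0.596 0.305] ang -2.20 len 0.065 wid 0.060
grease_tin 0.58 [ 0.635 -0.242] ang -0.05 len 0.198 wid 0.060
tape_measure 0.84 [ 0.434 -0.161] ang 2.86 len 0.069 wid 0.059
cup 0.95 [0.689 0.372] ang -2.03 len 0.103 wid 0.080
cup 0.7 [0.594 0.3  ] ang -2.16 len 0.061 wid 0.058
hook_tool 0.72 [ 0.634 -0.24 ] ang -0.05 len 0.196 wid 0.054
[[0.59534646 0.11564364]]
99.6917
```

Four nuts are in the box and two heads in the tub. The third head is still at (0.434, -0.029), missed by the network once, so I retry it.

```bash
sed -i 's/^jobs=.*/jobs=[/; /^("nut0",(.422/d; s/^("head0",(.43,.*\[*(.*$/&/' rest.py
python3 - <<'E'
s=open('rest.py').read()
i=s.index("jobs=[");j=s.index("for n,c,p,y,z")
s=s[:i]+'jobs=[("head0",(.44,-.029),loc(TO,TY,.045,0),TY,.030)]\n'+s[j:]
open('rest.py','w').write(s)
E
python3 rest.py
```

```text
not seen head0 [ 0.44  -0.029]
FAILED head0 (0.44, -0.029)
nut0 0.78 [0.715 0.166] ang -0.16 len 0.063 wid 0.026
nut0 0.69 [0.706 0.087] ang -0.19 len 0.065 wid 0.033
nut0 0.64 [0.7   0.044] ang -0.21 len 0.070 wid 0.030
nut0 0.46 [0.71  0.124] ang -0.21 len 0.069 wid 0.033
head0 0.9 [0.436 0.407] ang 3.14 len 0.081 wid 0.044
head0 0.6 [0.435 0.356] ang -2.93 len 0.079 wid 0.042
head0 0.54 [ 0.432 -0.028] ang 2.92 len 0.074 wid 0.037
grease_tin 0.86 [0.598 0.306] ang -1.91 len 0.061 wid 0.056
tape_measure 0.94 [ 0.434 -0.159] ang 3.14 len 0.069 wid 0.059
cup 0.74 [0.69 0.37] ang -2.10 len 0.101 wid 0.074
hook_tool 0.56 [ 0.632 -0.239] ang -0.06 len 0.197 wid 0.055
[[0.60245913 0.11834591]]
101.975
```

View pics/t12.png

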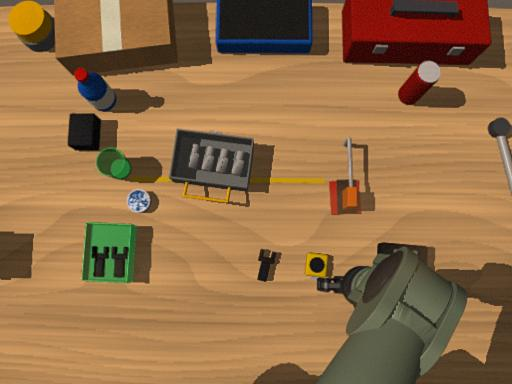

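The picture shows four nuts in the box (220,160), two heads in the tub (109,262), the hook on its mat (350,197) and the last head at (266,265). I grasp that one on the top camera's pose, which agreed within 2 mm for the other heads.

```bash
python3 - <<'E'
s=open('rest.py').read()
open('rest2.py','w').write(s.replace("from pick import *","""from pick import *
import pick as P
P.seen=lambda *k:(0,np.array([.433,-.0285]),-.22,0,0,0,0)"""))
E
python3 rest2.py
```

```text
head0 [ 0.433 -0.028] a -0.22 l 0.000 w 0.000 skew 0.00 sc 0.00
 gap 0.265 force 69 t 107.0
 at place: held True gap 0.265
OK head0 (0.44, -0.029)
nut0 0.76 [0.711 0.125] ang -0.18 len 0.067 wid 0.028
nut0 0.7 [0.717 0.164] ang -0.14 len 0.066 wid 0.027
nut0 0.63 [0.705 0.118] ang -1.73 len 0.222 wid 0.189
nut0 0.57 [0.701 0.044] ang -0.24 len 0.066 wid 0.026
nut0 0.54 [0.708 0.086] ang -0.19 len 0.071 wid 0.029
head0 0.88 [0.438 0.406] ang 3.09 len 0.078 wid 0.047
head0 0.81 [0.505 0.381] ang -1.52 len 0.081 wid 0.038
head0 0.67 [0.439 0.353] ang -3.13 len 0.081 wid 0.049
grease_tin 0.76 [0.596 0.305] ang -2.31 len 0.065 wid 0.056
tape_measure 0.91 [ 0.433 -0.16 ] ang 2.87 len 0.070 wid 0.059
cup 0.88 [0.69  0.371] ang -2.06 len 0.102 wid 0.077
hook_tool 0.61 [ 0.631 -0.24 ] ang -0.06 len 0.193 wid 0.055
[[0.59938571 0.11954191]]
113.675
```

All seven parts are sorted, with the third head in the tub at (0.505, 0.381). The box, hook and bystanders are in place and the arm is clear, so I hand the job in.

```bash
python3 -c "
from cell import *
print(sign_off())"
```

```text
the job is handed in; nothing more can be done
None
```

The job is handed in, with no verdict returned: in the last camera check the box front was about 2 cm past the line, the hook was back on its mat, all 4 nuts were in the box, all 3 heads were in the tub, and the tin, tape measure and cup were where they started.

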